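# Lock the cartridge cassette in its cradle

## Robot

A 7-joint arm with a two-finger parallel gripper is mounted at the origin on the work surface. World frame = base frame: x ahead of the robot, y to its left, z up, the work surface at z = 0. Lengths are in m, angles in rad, forces in N, time in s.
With the tool pointing down it reaches from about 0.425 to 0.925 m from the base axis. Payload 6.8 kg.
Tool frame: the origin (TCP) lies midway between the tips of the shut fingers; the grasp point (between the pads) lies 19 mm behind it; y points along the fingers, z is the direction in which the jaws open and shut, and the axes are right-handed (so a half turn about y gives the same grasp; the last joint's range is limited). The gripper opens to 85 mm and grips with 20 to 120 N. Pads are 22 mm wide; open, the fingers measure 114 mm over their backs; the gripper's body (76 mm by 85 mm) begins 54 mm behind the grasp point. The pads swing forward as they close: fully open they stand 13 mm farther back than shut.
Start: joints at [1.181, 0.477, 0.022, 1.555, -0.011, 1.109, -0.083], TCP at [0.188, -0.648, 0.231] pointing down, gripper open.
Joint ranges: [-2.96, 2.96], [-0.34, 2.1], [-1.41, 1.46], [0.24, 2.44], [-1.37, 4.51], [0.17, 1.92], [-2.96, 2.96]. Speed limits (rad/s): [2.39, 2.39, 3.14, 3.14, 3.14, 3.14, 3.14].

## Interface

Orientations are given as a unit quaternion [w, x, y, z].
In Python, from station import bot gives the robot as it stands. The module is installed in compiled form; this text tells all that it offers.
- The arm moves only by the shell command python3 -m crank 'ROWS' [FORCE]. ROWS is JSON, a list of rows, each an object with "linear": the shift along the tool's x, y, z in m, a list of three; "dr": the turn, a rotation vector about the tool's x, y, z in degrees, a list of three; "hand": the gripper command: -1 is shut, 1 is fully open, values between are in proportion. A call has 1 to 10 rows; each row is the pose to reach, as a shift and turn from the pose commanded when the call began, along the tool's axes at that moment; what a row does not reach only later rows make up. A row lasts 1/12 s, in which the tool goes at most 41.7 mm and 7.16 degrees, less where a joint would pass 70% of its speed; a pose out of reach is approached as far as the arm can. A call with a gripper value outside its range is refused whole. The fingers move at their own pace and stop on an object; FORCE is the grip in N (left out, the last holds). Time passes only in rows, so rows that repeat a pose let the fingers close. It gives the time, the measured TCP pose, the force and the opening at its end, in the units of the state.
- bot.get_obs(): the state, without advancing time (a new reading comes with each control period).
- bot.read_camera(name): name is "scene" or "top"; returns the picture (400x640x3 uint8, blue, green, red); there is no depth.
- bot.camera_params(name): a dict with "K" (3x3 intrinsics, pixels), "k1" (the pictures are not rectified: a ray, as slopes to the right and down, at radius r is drawn at 1 + k1 r^2 times it, then the intrinsics apply), "R" (3x3) and "t" (3): a world point X has camera coordinates R X + t. Camera axes: x right, y down, z forward; pixel columns grow to the right and rows downward; lengths in m; the calibration is good to about 2 mm. A picture is of the moment at which its call begins. camera_params takes no time and is no camera call.
- bot.hand_in(): hands the job in, once; it reports no verdict.
Trained networks look in the newest picture that a camera, given by its name, has taken for a name from the list of things; names that differ only in an ending like _2 or _b are one class to them, and where a whole thing is asked for, a point or a joint stands for the part that bears it (a point fixed in the world has none). Each returns a list of dicts, best first, with "score" (0 to 1); they miss things now and then, are a little off and sometimes report something else, mostly with a low value. They report only what shows in the picture. A call takes as long as a camera call. They do not tell look-alikes from the thing itself.
- bot.search_frame(camera, target): "extent" ([left, top, right, bottom] in pixels, round what is visible of it).
- bot.cut_out(camera, target): "pixels" (400x640 bool, what is visible of it) and "extent" ([left, top, right, bottom] in pixels, round what is visible of it).
- bot.place_of(camera, target): "xy" ([column, row] in pixels: a listed point, or the origin of a listed thing).
The state is a dict: "t": time; "q": joint angles; "joint_vel": joint speeds; "joint_torque": joint torques, N m; "eef_pos": TCP position; "tool_rot": TCP orientation; "contact_force": force on the tool from outside, world axes, zero at the start; "torque": the same for the moment, N m; "gripper_width": opening from 0.0 (shut) to 1.0 (fully open).
Only numpy, scipy, OpenCV 4.12 (cv2) and the standard library are available. Lean on these libraries where they do the work, as an engineer would, in place of code of your own. Each camera call takes 0.05 s, during which the arm holds its last target. There are 200 camera calls.

## Task

With the fingertips, push the steel cartridge cassette along its cradle until it sits fully home against the end stop, then flip the clamp's black-gripped lever over so that it snaps down and its pad locks the cassette in place. Push only: lift nothing off the surface, and leave the other things on the table where they stand, upright.

Things in the scene. Friction and masses are not known exactly. Their poses are not given: they have to be found in the camera images.
- cradle: Fixed aluminium cradle. Origin on the table (z = 0) on the channel's centre line; the cassette slides along its +y. Base 100 mm wide (x), 250 long (y -140 to +110), 12 thick: channel floor at z 12. Guide rails at x -37 and +37 (10 wide, tops z 28, y -130 to +50) leave a 64 mm channel, open at the -y end.
- stop_face (a point): Middle of the face of the cradle's end stop, at the channel floor: y = +50 mm, z = 12 in the cradle's frame, axes as the cradle's. The stop fills the +y end of the channel, 10 mm thick, top at z 34. The fully home cassette touches this face: its centre is then 45 mm from it, at y = +5 in the cradle's frame, its -y end at y = -40.
- cassette_centre (a point): Centre (half-way up) of the loose cassette: closed steel box 60 mm wide (x), 90 long (y), 30 high, 0.25 to 0.5 kg, round amber cartridge ends flush in its top. It lies on the channel floor (centre z 27, top z 42), axes as the cradle's within the 2 mm side play, and starts 30 to 60 mm short of the stop. Push it at its -y end.
- clamp_hinge (a point): Middle of the clamp's hinge, beyond the stop: y = +75 mm, z = 58 in the cradle's frame. Axis along the cradle's x. It sits between two steel cheeks (out to x -17 and +17, y 60 to 90, tops z 66).
- clamp (a joint): Angle (rad) of the toggle clamp, a rigid V of lever and arm. 0 open: lever leans 35 deg to the cradle's +y, arm stands up. Grows as the lever goes over to -y. 1.22 closed: lever leans 35 deg to -y, arm level, pad presses the home cassette (1.30 with nothing under it). A spring holds either end; pushing the lever's end takes 3 to 4 N, falling to nothing at centre (0.61); beyond, it snaps over.
- lever_tip (a point): Centre of the rounded upper end of the clamp's lever, on its axis, 85 mm from the hinge. Upper half: round black grip, 20 mm diameter, ending 10 mm beyond this point; lower half: 12 mm steel rod. In the cradle's frame: open y +124 mm, z 128; upright y +75, z 143; closed y +26, z 128. Nothing stands behind it on the +y side.
- cup_rack: Bystander: grey strip 32 x 120 x 12 mm with five small white ink cups (to 22 mm high), beside the cradle's -x rail. Origin: centre of its underside.
- ink_tall: Bystander: small dark dropper bottle, 32 mm diameter, 85 mm high, near the clamp on the cradle's +x side. Origin: centre of its underside.
- ink_short: Bystander: dark dropper bottle, 36 mm diameter, 65 mm high, near the clamp on the cradle's -x side. Origin: centre of its underside.
- jar: Bystander: low jar with white lid, 56 mm diameter, 40 mm high, beside the cradle's +x rail. Origin: centre of its underside.
- pen_machine: Bystander: pen-shaped tattoo machine lying down, about 135 mm long, 26 mm thick, well to the -y side of the cradle. Origin: at its underside.
There are look-alikes about, which are no part of the job. What is meant by the part that bears cassette_centre is not purple, red or turquoise, and is the larger of those in its own colour.

How it is judged:
On the way, in this order (a step that is already met when the one before it is completed fails the run):
1. the cassette is home against the stop while the clamp is still open (y of cassette_centre in the frame of cradle above 0.002 m and value of joint clamp below 0.4 rad), for 0.2 s.
2. the lever has been flipped over: the clamp is closed on the home cassette (y of cassette_centre in the frame of cradle above 0.002 m and value of joint clamp above 1.1 rad), for 0.2 s.
At the end, for the whole second after the job is handed in: The cassette lies flat on the channel floor within 3 mm of the end stop, and the clamp is closed on it (joint above 1.1 and below 1.28 rad, so the pad rests on the cassette) and still (all of step 2 and value of joint clamp below 1.28 rad and height (world z) of cassette_centre below 0.03 m and angle between cassette_centre's own z axis and vertical below 0.05 rad and velocity of joint clamp below 0.1 rad/s); the robot touches nothing.
It fails at once if the cassette is lifted or tipped (10 mm or 0.15 rad) (height (world z) of cassette_centre above 0.037 m or angle between cassette_centre's own z axis and vertical above 0.15 rad).
It fails at once if another thing is shifted more than 20 mm (distance of any of cup_rack, ink_tall, ink_short, jar, pen_machine from where it was at the start of the episode above 0.02 m).
It fails at once if another thing is tipped over (angle between any of cup_rack, ink_tall, ink_short, jar, pen_machine's own z axis and vertical above 0.3 rad).
It fails at once if another thing is lifted (height (world z) of any of cup_rack, ink_tall, ink_short, jar, pen_machine above 0.01 m).
It also fails if it takes over 48 s, if anything falls off the work surface, if the arm or the gripper's body presses on something with over 40 N, if the wrist force passes 120 N, or if a joint passes its speed limit or range.

## Working session

There is one attempt and no reset: what is moved stays moved. The work goes in short steps, Python scripts to look and compute and a shell command to move; the robot and the scene stay as the last step left them, time stands still between calls to the robot, and variables do not carry over. Pictures are saved under pics/ and viewed, about 8 in all and at most 12, crops included, and the job is handed in when it is done.

```bash
mkdir -p pics; cat > h.py <<'E'
import numpy as np, cv2
from station import bot
def ray(c,p):
    P=bot.camera_params(c);K=np.array(P["K"]);R=np.array(P["R"]);t=np.array(P["t"])
    d=np.linalg.solve(K,[p[0],p[1],1.])[:2];k=P["k1"];u=d.copy()
    for _ in range(30): u=d/(1+k*(u@u))
    return -R.T@t, R.T@np.r_[u,1]
def onz(c,p,z):
    o,d=ray(c,p); return o+d*(z-o[2])/d[2]
def proj(c,X):
    P=bot.camera_params(c);K=np.array(P["K"]);x=np.array(P["R"])@np.array(X)+np.array(P["t"])
    u=x[:2]/x[2];u=u*(1+P["k1"]*(u@u));return (K@np.r_[u,1])[:2]
def tri(pa,pb,ca="scene",cb="top"):
    A=[];b=[]
    M=np.zeros((3,3));v=np.zeros(3)
    for c,p in((ca,pa),(cb,pb)):
        o,d=ray(c,p);d=d/np.linalg.norm(d);Q=np.eye(3)-np.outer(d,d);M+=Q;v+=Q@o
    return np.linalg.solve(M,v)
E
python3 - <<'E'
from h import *
np.set_printoptions(precision=4,suppress=True)
for c in("scene","top"):
    cv2.imwrite(f"pics/{c}0.png",bot.read_camera(c))
    o,_=ray(c,(320,200));print(c,o)
    for n in("cradle","stop_face","cassette_centre","clamp_hinge","lever_tip","ink_tall","ink_short","jar","cup_rack","pen_machine"):
        print(n,[(np.round(r["xy"],1),round(r["score"],2)) for r in bot.place_of(c,n)][:5])
o=bot.get_obs();print(o["t"],o["eef_pos"],o["tool_rot"],o["contact_force"])
E
```

```text
scene [ 1.1507 -0.4168  0.6218]
cradle [(array([314.8, 229.1]), 0.96)]
stop_face [(array([333.6, 212.7]), 0.55)]
cassette_centre [(array([312.6, 228.7]), 0.91), (array([229.4, 260. ]), 0.83), (array([264.8, 187.4]), 0.7)]
clamp_hinge [(array([343.6, 194.4]), 0.76)]
lever_tip []
ink_tall [(array([378.2, 229.5]), 0.68)]
ink_short [(array([313.5, 191.6]), 0.68)]
jar [(array([319., 225.]), 0.21)]
cup_rack [(array([268.5, 224.1]), 0.73), (array([162.5, 230.4]), 0.61)]
pen_machine [(array([160.4, 232.5]), 0.7)]
top [ 0.4883 -0.1055  1.2391]
cradle [(array([318.5, 197.2]), 0.67)]
stop_face [(array([298.6, 200.5]), 0.76)]
cassette_centre [(array([271.4, 291.4]), 0.97), (array([330.1, 195.2]), 0.86), (array([336.7, 277.6]), 0.8), (array([408.6, 197.4]), 0.78), (array([334.9, 103.7]), 0.64)]
clamp_hinge [(array([287.3, 206.2]), 0.87)]
lever_tip [(array([261.3, 206.9]), 0.68), (array([286.4, 204.9]), 0.54)]
ink_tall [(array([327.4, 195.2]), 0.61), (array([274.8, 167.1]), 0.42)]
ink_short [(array([295.1, 246.8]), 0.44)]
jar [(array([338.6, 150.8]), 0.69), (array([287. , 206.5]), 0.68)]
cup_rack [(array([355.3, 227.4]), 0.84)]
pen_machine [(array([450.9, 267.6]), 0.98)]
1.1 [ 0.1878 -0.6484  0.2313] [-0.0993  0.0993 -0.7001  0.7001] [-0.0105  0.0082 -0.4538]
```

View pics/scene0.png

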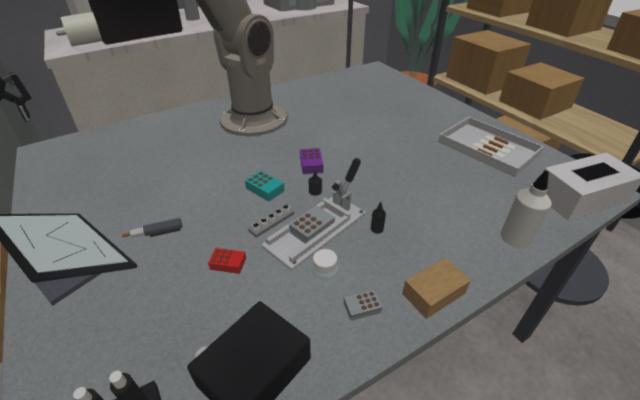

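View pics/top0.png

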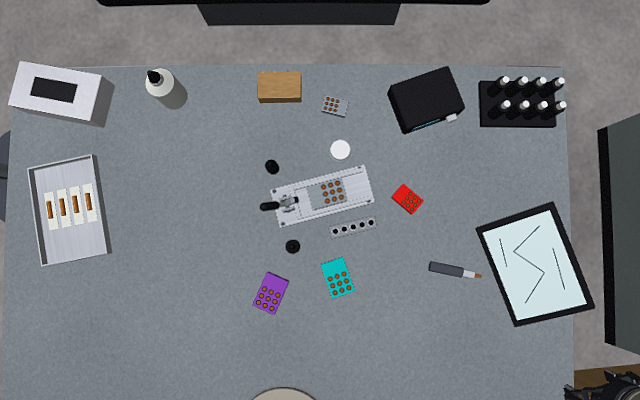

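The candidates in the top picture are the steel-grey cassette in the cradle (330,192), a smaller grey one (335,105), purple (270,292), turquoise (338,278) and red (408,198). The one meant is the grey one in the cradle, which is the larger of the two greys. I'll fit the cradle pose and check it on an enlarged crop.

```bash
cat >> h.py <<'E'
BASE=[(-50,-140,12),(50,-140,12),(50,110,12),(-50,110,12)]
def W(pose,p):
    x,y,a=pose;p=np.array(p,float)/1000;c,s=np.cos(a),np.sin(a)
    return np.array([x+c*p[0]-s*p[1],y+s*p[0]+c*p[1],p[2]])
def overlay(c,pose,cy,im,x0,y0,s):
    def P(p): return tuple(np.round((proj(c,W(pose,p))-[x0,y0]+.5)*s).astype(int).tolist())
    def loop(L,col): cv2.polylines(im,[np.array([P(p) for p in L])],True,col,1)
    loop(BASE,(0,255,0))
    for sx in(-1,1): loop([(sx*32,-130,28),(sx*42,-130,28),(sx*42,50,28),(sx*32,50,28)],(255,255,0))
    loop([(-30,cy-45,42),(30,cy-45,42),(30,cy+45,42),(-30,cy+45,42)],(0,0,255))
    cv2.line(im,P((0,75,58)),P((0,124,128)),(255,0,255),1)
    return im
E
python3 - <<'E'
from h import *
from scipy.optimize import minimize
np.set_printoptions(precision=4,suppress=True)
im=cv2.imread("pics/top0.png")
m=bot.cut_out("top","cradle")[0]["pixels"].astype(np.uint8)
cl=bot.cut_out("top","cassette_centre")
for r in cl: print(r["extent"],r["score"],r["pixels"].sum())
# union and rectangle
cs=[r["pixels"] for r in cl if m[int(r["extent"][1]):int(r["extent"][3]),int(r["extent"][0]):int(r["extent"][2])].any()]
cnt=max(cv2.findContours(m,cv2.RETR_EXTERNAL,cv2.CHAIN_APPROX_NONE)[0],key=cv2.contourArea)
print("extent",cv2.boundingRect(cnt))
h=onz("top",(287.3,206.2),.058)[:2]; k=onz("top",(330.1,193),.042)[:2]
d=h-k;a0=np.arctan2(-d[0],d[1]);print(h,k,a0)
pts=np.array([onz("top",p,.012)[:2] for p in cnt[:,0].astype(float)],np.float32)
r=cv2.minAreaRect(pts);print(r)
x0=h-.075*np.array([-np.sin(a0),np.cos(a0)])
# fit the base rectangle by IoU with the mask
def poly(pose):
    q=np.zeros((1600,2560),np.uint8);cv2.fillPoly(q,[np.array([(proj("top",W(pose,p))+.5)*4 for p in BASE]).round().astype(np.int32)],1);return q
m4=cv2.resize(m,None,fx=4,fy=4,interpolation=cv2.INTER_LINEAR)
f=lambda p:-(poly(p)&m4).sum()/(poly(p)|m4).sum()
best=minimize(f,[*x0,a0],method="Nelder-Mead",options=dict(initial_simplex=[[*x0,a0],[x0[0]+.01,x0[1],a0],[x0[0],x0[1]+.01,a0],[*x0,a0+.06]]))
print(best.x,best.fun); pose=best.x
e=np.array([-np.sin(pose[2]),np.cos(pose[2])]);cy=(k-pose[:2])@e*1000;print("cy",cy)
o=[]
for c,(x,y,w,hh) in dict(top=(255,150,130,90),scene=(255,150,130,120)).items():
    i=cv2.imread(f"pics/{c}0.png")[y:y+hh,x:x+w]; i=cv2.resize(i,None,fx=5,fy=5,interpolation=cv2.INTER_CUBIC)
    if c=="top": i0=i.copy()
    cv2.imwrite(f"pics/ov_{c}.png",overlay(c,pose,cy,i,x,y,5))
E
```

```text
[307.5, 180.9, 347.1, 208.4] 0.9 869
[252.5, 271.7, 287.4, 312.4] 0.79 921
[318.6, 255.1, 356.6, 298.1] 0.7 890
[321.2, 96.0, 346.7, 116.0] 0.64 441
[390.3, 181.6, 420.5, 216.8] 0.58 542
extent (260, 166, 114, 62)
[ 0.5689 -0.0145] [ 0.6027 -0.1191] 0.31261372620955913
((0.5939183235168457, -0.08141292631626129), (0.10038001835346222, 0.28370821475982666), 14.964042663574219)
[ 0.766  -0.1962  0.4771] 0.0
cy 143.48267371153207<stdin>:21: RuntimeWarning: overflow encountered in scalar negative
```

View pics/ov_top.png

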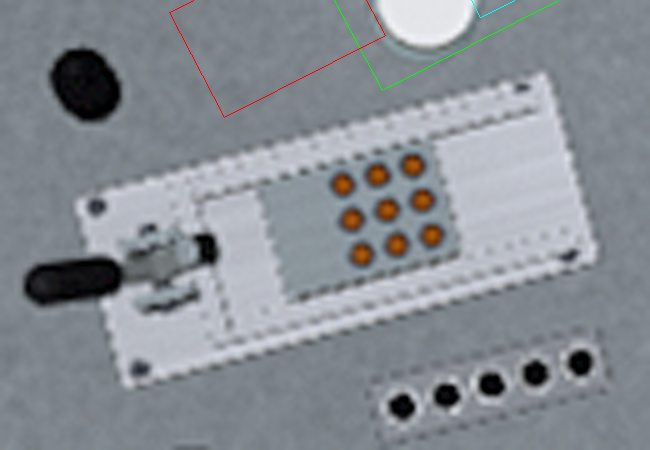

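View pics/ov_scene.png

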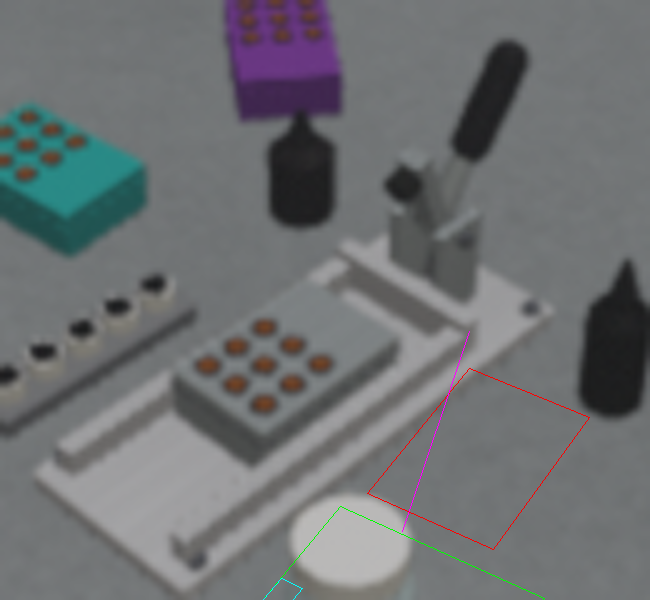

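The crop confirms the grey cassette in the cradle (about 330,193 in top). The overlay is wrong because my mask fit overflowed. I'll refit by least squares on corners I picked from the crops.

```bash
python3 - <<'E'
from h import *
from scipy.optimize import least_squares
np.set_printoptions(precision=4,suppress=True)
T=lambda p:np.array(p)/5+[255,150]-.1*0-.5+.1
base=dict(top=[((50,110,12),(80,198)),((50,-140,12),(547,73)),((-50,-140,12),(597,257)),((-50,110,12),(127,387))],
 scene=[((-50,-140,12),(38,470)),((50,-140,12),(187,590)),((50,110,12),(553,310))])
cas=dict(top=[((30,45,42),(262,187)),((30,-45,42),(438,142)),((-30,-45,42),(460,255)),((-30,45,42),(288,302))],
 scene=[((-30,-45,42),(178,373)),((-30,45,42),(320,283)),((30,45,42),(398,335)),((30,-45,42),(255,435))])
def res(v):
    r=[]
    for c in base:
        for p,q in base[c]: r.append(proj(c,W(v[:3],p))-T(q))
        for p,q in cas[c]: r.append(proj(c,W(v[:3],np.add(p,(v[4],v[3],0))))-T(q))
    return np.ravel(r)
s=least_squares(res,[.594,-.08,.26,-40,0],x_scale=[.01,.01,.05,10,1]);v=s.x
print(v,np.abs(s.fun).max(),s.fun.reshape(-1,2).round(1).tolist())
pose=v[:3]
for c,q in(("top",(287.3,206.2)),("scene",(343.6,194.4))): print(c,"hinge",proj(c,W(pose,(0,75,58))),q)
for n,p in dict(tip_open=(0,124,128),cass=(0,v[3],27),cassend=(0,v[3]-45,27),stop=(0,50,12),hinge=(0,75,58)).items(): print(n,W(pose,p))
print(onz("top",(272,167),.06),onz("top",(293,246),.05),onz("top",(340,149),.04))
bgs=[cv2.imread(f"pics/{c}0.png") for c in("top","scene")]
o=[cv2.resize(b[150:150+h,255:385],None,fx=4,fy=4,interpolation=cv2.INTER_CUBIC) for b,h in zip(bgs,(90,120))]
o=[overlay(c,pose,v[3],i,255,150,4) for c,i in zip(("top","scene"),o)]
a=np.zeros((480,1040,3),np.uint8);a[:360,:520]=o[0];a[:,520:]=o[1];cv2.imwrite("pics/fit.png",cv2.resize(a,(800,369),interpolation=cv2.INTER_AREA))
E
```

```text
[  0.5958  -0.0828   0.2614 -27.2778  -0.9325] 2.757208094627458 [[-1.8, -0.1], [-0.4, -0.3], [0.0, 0.6], [-1.3, 0.1], [-1.5, -0.6], [-1.7, -1.0], [0.3, -0.3], [-0.5, -0.3], [-1.6, 0.8], [-1.2, 1.0], [0.4, 0.3], [-2.3, -0.4], [-2.8, -0.9], [0.2, 0.4], [0.9, 0.4]]
top hinge [285.6052 203.1397] (287.3, 206.2)
scene hinge [341.6687 194.9042] (343.6, 194.4)
tip_open [0.5637 0.037  0.128 ]
cass [ 0.6028 -0.1091  0.027 ]
cassend [ 0.6144 -0.1526  0.027 ]
stop [ 0.5828 -0.0345  0.012 ]
hinge [ 0.5764 -0.0103  0.058 ]
[0.6652 0.0235 0.06  ] [ 0.472  -0.0283  0.05  ] [ 0.7135 -0.1441  0.04  ]
```

View pics/fit.png

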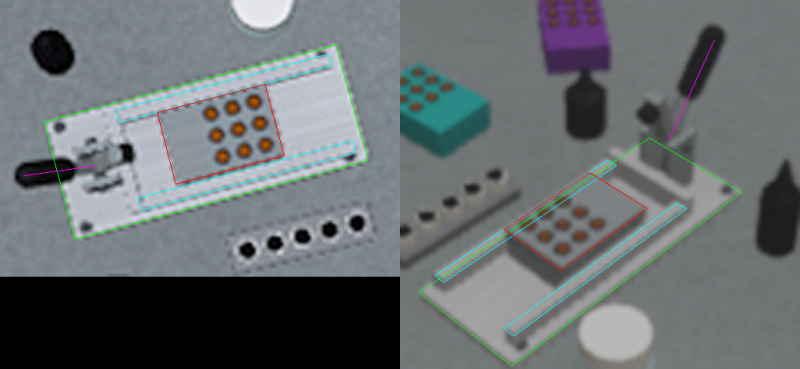

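The overlay now agrees to within about 3 px. The cassette is roughly 32 mm short of home, and pushing to contact will absorb the remaining error. Next I'll work out the tool axes and the rotation and shift for the approach.

```bash
cat >> h.py <<'E'
from scipy.spatial.transform import Rotation as Ro
POSE=(.5958,-.0828,.2614)
def tool():
    o=bot.get_obs();return np.array(o["eef_pos"]),Ro.from_quat(np.roll(o["tool_rot"],-1)),o
def st():
    p,R,o=tool();c,s=np.cos(POSE[2]),np.sin(POSE[2]);d=p-[POSE[0],POSE[1],0]
    print("t",round(o["t"],2),"tcp",p.round(4),"cradle mm",(1000*np.array([c*d[0]+s*d[1],-s*d[0]+c*d[1],d[2]])).round(1),"F",np.round(o["contact_force"],1),"w",round(o["gripper_width"],2))
E
python3 - <<'E'
from h import *
np.set_printoptions(precision=4,suppress=True)
p,R,o=tool();print(R.as_matrix())
a=POSE[2];ex=np.array([np.cos(a),np.sin(a),0]);ey=np.array([-np.sin(a),np.cos(a),0])
best=None
for sg in(1,-1):
    z=sg*ex;y=np.array([0,0,-1.]);G=Ro.from_matrix(np.c_[np.cross(y,z),y,z]);print(sg,np.rad2deg((R.inv()*G).as_rotvec()))
for q in((0,-100,200),(0,-100,24)):
    print(q,R.inv().apply(W(POSE,q)-p))
st()
E
```

```text
[[-0.9606  0.      0.278 ]
 [-0.278  -0.     -0.9606]
 [-0.     -1.      0.    ]]
1 [ -0.0009 -88.8369   0.0006]
-1 [-0.0006 91.1631 -0.0009]
(0, -100, 200) [-0.5472  0.0313 -0.3299]
(0, -100, 24) [-0.5472  0.2073 -0.3299]
t 1.2 tcp [ 0.1877 -0.6484  0.2313] cradle mm [-540.4 -440.9  231.3] F [-0.5  0.5 -0.4] w 1.0
```

```bash
python3 -m crank '[{"linear":[-0.03,0,-0.02],"dr":[0,-6,0],"hand":-1},{"linear":[-0.06,0,-0.04],"dr":[0,-12,0],"hand":-1},{"linear":[-0.09,0,-0.06],"dr":[0,-18,0],"hand":-1},{"linear":[-0.12,0,-0.08],"dr":[0,-24,0],"hand":-1},{"linear":[-0.15,0,-0.1],"dr":[0,-30,0],"hand":-1},{"linear":[-0.18,0,-0.12],"dr":[0,-36,0],"hand":-1},{"linear":[-0.21,0,-0.14],"dr":[0,-42,0],"hand":-1},{"linear":[-0.24,0,-0.16],"dr":[0,-48,0],"hand":-1},{"linear":[-0.27,0,-0.18],"dr":[0,-54,0],"hand":-1},{"linear":[-0.3,0,-0.2],"dr":[0,-60,0],"hand":-1}]'
cat >> h.py <<'E'
def plan(q,jaw="x"):
    p,R,o=tool();a=POSE[2];ex=np.array([np.cos(a),np.sin(a),0]);y=np.array([0,0,-1.])
    G=Ro.from_matrix(np.c_[np.cross(y,ex),y,ex])
    print("->",q,"lin",R.inv().apply(W(POSE,q)-p).round(4),"dr",np.rad2deg((R.inv()*G).as_rotvec()).round(2))
E
python3 -c "
from h import *
st();print(np.round(bot.get_obs()['q'],2));plan((0,-100,160));plan((0,-100,24))"
```

```text
t: 2.03
eef_pos: [0.4212, -0.3715, 0.2316]
tool_rot: [-0.437, 0.437, -0.555, 0.556]
contact_force: [1.2, -0.8, 0.0]
gripper_width: -0.002
t 2.03 tcp [ 0.4212 -0.3715  0.2316] cradle mm [-243.3 -233.8  231.6] F [ 1.2 -0.8  0. ] w -0.0
[ 0.87  0.31 -0.32  1.81  0.11  1.03  0.27]
-> (0, -100, 160) lin [-0.2338  0.0716  0.1498] dr [-2.000e-02 -2.855e+01  4.000e-02]
-> (0, -100, 24) lin [-0.2339  0.2076  0.1497] dr [-2.000e-02 -2.855e+01  4.000e-02]
```

```bash
python3 -m crank '[{"linear":[-0.035,0.01,0.021],"dr":[0,-4,0],"hand":-1},{"linear":[-0.07,0.02,0.042],"dr":[0,-8,0],"hand":-1},{"linear":[-0.105,0.03,0.063],"dr":[0,-13,0],"hand":-1},{"linear":[-0.14,0.04,0.085],"dr":[0,-18,0],"hand":-1},{"linear":[-0.17,0.05,0.107],"dr":[0,-23,0],"hand":-1},{"linear":[-0.2,0.06,0.13],"dr":[0,-28.6,0],"hand":-1},{"linear":[-0.231,0.07,0.152],"dr":[0,-28.6,0],"hand":-1},{"linear":[-0.231,0.07,0.152],"dr":[0,-28.6,0],"hand":-1}]'
python3 - <<'E'
from h import *
st();plan((0,-105,24))
for c in("top","scene"):
    i=bot.read_camera(c);x,y,w,h=(235,130,160,120) if c=="top" else (235,110,170,160)
    globals()[c]=cv2.resize(i[y:y+h,x:x+w],(400,int(400*h/w)),interpolation=cv2.INTER_CUBIC)
a=np.zeros((400,800,3),np.uint8);a[:300,:400]=top;a[:scene.shape[0],400:]=scene;cv2.imwrite("pics/s1.png",a)
E
```

```text
t: 2.7
eef_pos: [0.6276, -0.1759, 0.1595]
tool_rot: [0.564, -0.56, 0.43, -0.428]
contact_force: [-0.2, 0.8, 0.0]
gripper_width: -0.001
t 2.7 tcp [ 0.6276 -0.1759  0.1595] cradle mm [  6.6 -98.1 159.5] F [-0.2  0.8  0. ] w -0.0
-> (0, -105, 24) lin [ 0.0076  0.1355 -0.0071] dr [-0.18  0.33 -0.32]
```

View pics/s1.png

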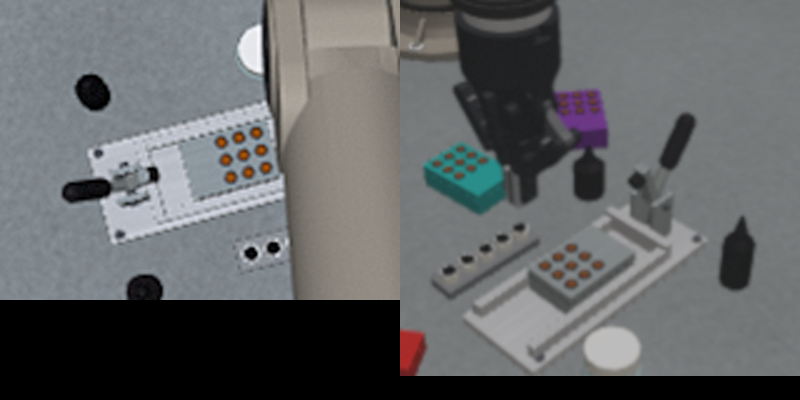

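```bash
python3 -m crank '[{"linear":[0.005,0.03,-0.007],"dr":[0,0,0],"hand":-1},{"linear":[0.005,0.06,-0.007],"dr":[0,0,0],"hand":-1},{"linear":[0.005,0.085,-0.007],"dr":[0,0,0],"hand":-1},{"linear":[0.005,0.105,-0.007],"dr":[0,0,0],"hand":-1},{"linear":[0.005,0.12,-0.007],"dr":[0,0,0],"hand":-1},{"linear":[0.005,0.13,-0.007],"dr":[0,0,0],"hand":-1},{"linear":[0.005,0.135,-0.007],"dr":[0,0,0],"hand":-1},{"linear":[0.005,0.135,-0.007],"dr":[0,0,0],"hand":-1}]'
python3 - <<'E'
from h import *
st();plan((0,-52,24))
i=bot.read_camera("scene");cv2.imwrite("pics/s2.png",cv2.resize(i[110:270,235:405],None,fx=3,fy=3,interpolation=cv2.INTER_CUBIC))
E
```

```text
t: 3.47
eef_pos: [0.6172, -0.1921, 0.0259]
tool_rot: [-0.56, 0.56, -0.432, 0.432]
contact_force: [-0.3, 0.7, -0.3]
gripper_width: 0.0
t 3.47 tcp [ 0.6172 -0.1921  0.0259] cradle mm [  -7.5 -111.2   25.9] F [-0.3  0.7 -0.3] w 0.0
-> (0, -52, 24) lin [-0.0592  0.0019  0.0073] dr [ 0.05 -0.28 -0.  ]
```

View pics/s2.png

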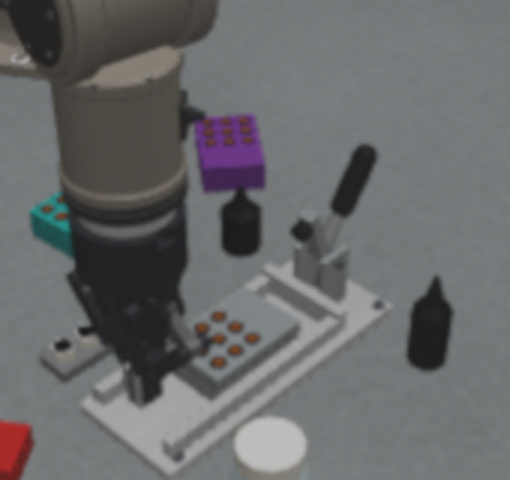

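```bash
python3 -m crank '[{"linear":[-0.003,0.002,0.004],"dr":[0,0,0],"hand":-1},{"linear":[-0.007,0.002,0.007],"dr":[0,0,0],"hand":-1},{"linear":[-0.012,0.002,0.007],"dr":[0,0,0],"hand":-1},{"linear":[-0.017,0.002,0.007],"dr":[0,0,0],"hand":-1},{"linear":[-0.022,0.002,0.007],"dr":[0,0,0],"hand":-1},{"linear":[-0.027,0.002,0.007],"dr":[0,0,0],"hand":-1},{"linear":[-0.032,0.002,0.007],"dr":[0,0,0],"hand":-1},{"linear":[-0.037,0.002,0.007],"dr":[0,0,0],"hand":-1},{"linear":[-0.042,0.002,0.007],"dr":[0,0,0],"hand":-1},{"linear":[-0.045,0.002,0.007],"dr":[0,0,0],"hand":-1}]'
python3 -c "
from h import *
st();plan((0,-52,24))"
```

```text
t: 4.35
eef_pos: [0.613, -0.146, 0.0245]
tool_rot: [-0.56, 0.56, -0.431, 0.432]
contact_force: [1.0, -2.7, 1.1]
gripper_width: -0.0
t 4.35 tcp [ 0.613  -0.146   0.0245] cradle mm [  0.3 -65.5  24.5] F [ 1.  -2.7  1.1] w -0.0
-> (0, -52, 24) lin [-0.0135  0.0005 -0.0003] dr [-0.02 -0.23  0.03]
```

```bash
python3 -m crank '[{"linear":[-0.002,0,0],"dr":[0,0,0],"hand":-1},{"linear":[-0.004,0,0],"dr":[0,0,0],"hand":-1},{"linear":[-0.006,0,0],"dr":[0,0,0],"hand":-1},{"linear":[-0.008,0,0],"dr":[0,0,0],"hand":-1}]'
for i in 1 ; do python3 -m crank '[{"linear":[-0.001,0,0],"dr":[0,0,0],"hand":-1},{"linear":[-0.002,0,0],"dr":[0,0,0],"hand":-1}]'; done
python3 -c "
from h import *
st()"
```

```text
t: 4.68
eef_pos: [0.6112, -0.1389, 0.0245]
tool_rot: [-0.56, 0.56, -0.432, 0.432]
contact_force: [0.2, -3.9, 2.4]
gripper_width: 0.001
t: 4.85
eef_pos: [0.6107, -0.1368, 0.0245]
tool_rot: [0.56, -0.56, 0.432, -0.432]
contact_force: [1.2, -2.2, 2.3]
gripper_width: -0.002
t 4.85 tcp [ 0.6107 -0.1368  0.0245] cradle mm [  0.4 -56.1  24.5] F [ 1.2 -2.2  2.3] w -0.0
```

```bash
python3 -m crank '[{"linear":[-0.001,0,0],"dr":[0,0,0],"hand":-1},{"linear":[-0.002,0,0],"dr":[0,0,0],"hand":-1},{"linear":[-0.003,0,0],"dr":[0,0,0],"hand":-1},{"linear":[-0.003,0,0],"dr":[0,0,0],"hand":-1}]'
python3 -m crank '[{"linear":[-0.001,0,0],"dr":[0,0,0],"hand":-1},{"linear":[-0.001,0,0],"dr":[0,0,0],"hand":-1}]'
python3 -c "
from h import *
st()"
```

```text
t: 5.18
eef_pos: [0.6096, -0.1334, 0.0243]
tool_rot: [0.56, -0.56, 0.432, -0.432]
contact_force: [0.5, -3.1, 2.1]
gripper_width: -0.001
t: 5.35
eef_pos: [0.6094, -0.1325, 0.0243]
tool_rot: [0.56, -0.56, 0.432, -0.432]
contact_force: [1.4, -2.4, 2.3]
gripper_width: 0.002
t 5.35 tcp [ 0.6094 -0.1325  0.0243] cradle mm [  0.3 -51.6  24.3] F [ 1.4 -2.4  2.3] w 0.0
```

Force is still only sliding friction, so I'll continue in 1 mm steps.

```bash
for i in 1 ; do python3 -m crank '[{"linear":[-0.001,0,0],"dr":[0,0,0],"hand":-1},{"linear":[-0.002,0,0],"dr":[0,0,0],"hand":-1},{"linear":[-0.002,0,0],"dr":[0,0,0],"hand":-1}]';python3 -m crank '[{"linear":[-0.001,0,0],"dr":[0,0,0],"hand":-1},{"linear":[-0.002,0,0],"dr":[0,0,0],"hand":-1},{"linear":[-0.002,0,0],"dr":[0,0,0],"hand":-1}]';  done
python3 -c "
from h import *
st()"
```

```text
t: 5.6
eef_pos: [0.6093, -0.1317, 0.0243]
tool_rot: [-0.56, 0.56, -0.431, 0.432]
contact_force: [2.8, -5.4, 0.6]
gripper_width: -0.001
t: 5.85
eef_pos: [0.6094, -0.1316, 0.0245]
tool_rot: [-0.559, 0.56, -0.431, 0.433]
contact_force: [3.8, -8.6, -2.1]
gripper_width: 0.0
t 5.85 tcp [ 0.6094 -0.1316  0.0245] cradle mm [  0.6 -50.7  24.5] F [ 3.8 -8.6 -2.1] w 0.0
```

The tool stopped at cradle y ≈ -51, which is the expected home position, and the force is rising. I'll press a little more, hold, then back off and rise.

```bash
python3 -m crank '[{"linear":[-0.002,0,0],"dr":[0,0,0],"hand":-1},{"linear":[-0.002,0,0],"dr":[0,0,0],"hand":-1},{"linear":[-0.002,0,0],"dr":[0,0,0],"hand":-1}]'
python3 -m crank '[{"linear":[0.005,0,0],"dr":[0,0,0],"hand":-1},{"linear":[0.015,0,0],"dr":[0,0,0],"hand":-1},{"linear":[0.025,0,0],"dr":[0,0,0],"hand":-1},{"linear":[0.025,-0.03,0],"dr":[0,0,0],"hand":-1},{"linear":[0.025,-0.07,0],"dr":[0,0,0],"hand":-1},{"linear":[0.025,-0.11,0],"dr":[0,0,0],"hand":-1},{"linear":[0.025,-0.15,0],"dr":[0,0,0],"hand":-1},{"linear":[0.025,-0.19,0],"dr":[0,0,0],"hand":-1},{"linear":[0.025,-0.22,0],"dr":[0,0,0],"hand":-1},{"linear":[0.025,-0.22,0],"dr":[0,0,0],"hand":-1}]'
python3 - <<'E'
from h import *
st();plan((0,175,240));plan((0,175,118))
for c in("top","scene"):
    i=bot.read_camera(c);cv2.imwrite(f"pics/{c}1.png",i)
i=cv2.resize(cv2.imread("pics/scene1.png")[150:270,255:385],None,fx=4,fy=4,interpolation=cv2.INTER_CUBIC)
cv2.imwrite("pics/s3.png",overlay("scene",POSE,5,i,255,150,4))
E
```

```text
t: 6.1
eef_pos: [0.6094, -0.1316, 0.0247]
tool_rot: [-0.559, 0.56, -0.431, 0.434]
contact_force: [5.4, -11.3, -1.2]
gripper_width: -0.003
t: 6.93
eef_pos: [0.6178, -0.1511, 0.2517]
tool_rot: [0.562, -0.558, 0.428, -0.435]
contact_force: [1.8, -0.1, -0.8]
gripper_width: 0.005
t 6.93 tcp [ 0.6178 -0.1511  0.2517] cradle mm [  3.6 -71.6 251.7] F [ 1.8 -0.1 -0.8] w 0.01
-> (0, 175, 240) lin [-0.2467  0.0107 -0.0046] dr [-0.58 -0.22  0.23]
-> (0, 175, 118) lin [-0.2471  0.1327 -0.0059] dr [-0.58 -0.22  0.23]
```

View pics/s3.png

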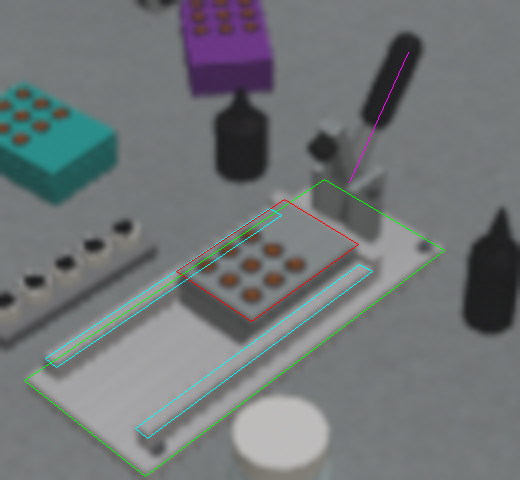

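The cassette sits flush against the stop, with the lever still open (grip end at about 408,45 in the crop). Next I'll go over the clamp to the +y side.

```bash
python3 -m crank '[{"linear":[-0.03,0,-0.002],"dr":[0,0,0],"hand":-1},{"linear":[-0.06,0,-0.004],"dr":[0,0,0],"hand":-1},{"linear":[-0.09,0,-0.005],"dr":[0,0,0],"hand":-1},{"linear":[-0.12,0,-0.005],"dr":[0,0,0],"hand":-1},{"linear":[-0.15,0,-0.005],"dr":[0,0,0],"hand":-1},{"linear":[-0.18,0,-0.005],"dr":[0,0,0],"hand":-1},{"linear":[-0.21,0,-0.005],"dr":[0,0,0],"hand":-1},{"linear":[-0.235,0,-0.005],"dr":[0,0,0],"hand":-1},{"linear":[-0.25,0,-0.005],"dr":[0,0,0],"hand":-1},{"linear":[-0.25,0,-0.005],"dr":[0,0,0],"hand":-1}]'
python3 -c "
from h import *
st();plan((0,175,118))"
```

```text
t: 7.87
eef_pos: [0.5434, 0.0936, 0.2426]
tool_rot: [-0.561, 0.562, -0.431, 0.428]
contact_force: [-0.4, 0.4, -0.6]
gripper_width: 0.002
t 7.87 tcp [0.5434 0.0936 0.2426] cradle mm [ -5.1 184.  242.6] F [-0.4  0.4 -0.6] w 0.0
-> (0, 175, 118) lin [0.0093 0.1246 0.0054] dr [ 0.19  0.15 -0.15]
```

```bash
python3 -m crank '[{"linear":[0,0.03,0.004],"dr":[0,0,0],"hand":-1},{"linear":[0,0.06,0.004],"dr":[0,0,0],"hand":-1},{"linear":[0,0.085,0.004],"dr":[0,0,0],"hand":-1},{"linear":[0,0.105,0.004],"dr":[0,0,0],"hand":-1},{"linear":[0,0.12,0.004],"dr":[0,0,0],"hand":-1},{"linear":[0,0.127,0.004],"dr":[0,0,0],"hand":-1},{"linear":[0,0.127,0.004],"dr":[0,0,0],"hand":-1},{"linear":[0,0.127,0.004],"dr":[0,0,0],"hand":-1}]'
python3 - <<'E'
from h import *
st();plan((0,150,116))
a=np.zeros((400,800,3),np.uint8)
for k,c in enumerate(("top","scene")):
    i=bot.read_camera(c);x,y=(200,130) if c=="top" else (275,100)
    a[:,k*400:k*400+400]=cv2.resize(i[y:y+130,x:x+130],(400,400),interpolation=cv2.INTER_CUBIC)
cv2.imwrite("pics/s4.png",a)
E
```

```text
t: 8.53
eef_pos: [0.5495, 0.0897, 0.1169]
tool_rot: [-0.56, 0.56, -0.432, 0.432]
contact_force: [-0.2, 0.4, 1.3]
gripper_width: 0.006
t 8.53 tcp [0.5495 0.0897 0.1169] cradle mm [ -0.2 178.6 116.9] F [-0.2  0.4  1.3] w 0.01
-> (0, 150, 116) lin [0.0286 0.0009 0.0003] dr [ 0.08 -0.26 -0.01]
```

View pics/s4.png

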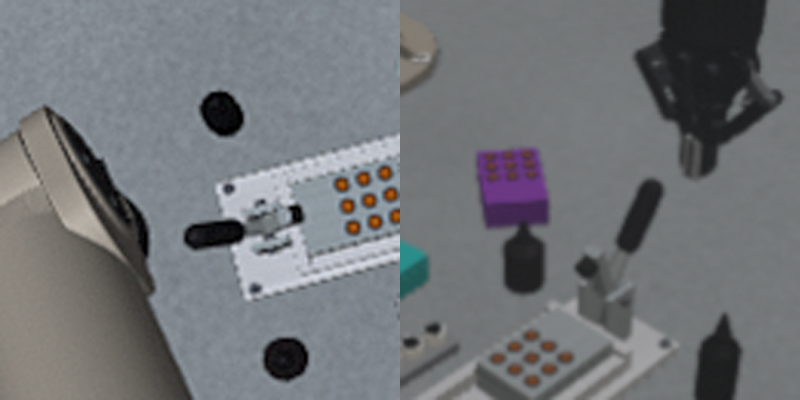

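```bash
python3 -m crank '[{"linear":[0.005,0.004,0],"dr":[0,0,0],"hand":-1},{"linear":[0.012,0.007,0],"dr":[0,0,0],"hand":-1},{"linear":[0.019,0.007,0],"dr":[0,0,0],"hand":-1},{"linear":[0.026,0.007,0],"dr":[0,0,0],"hand":-1},{"linear":[0.033,0.007,0],"dr":[0,0,0],"hand":-1},{"linear":[0.038,0.007,0],"dr":[0,0,0],"hand":-1},{"linear":[0.043,0.007,0],"dr":[0,0,0],"hand":-1},{"linear":[0.046,0.007,0],"dr":[0,0,0],"hand":-1}]'
python3 -c "
from h import *
st()"
```

```text
t: 9.3
eef_pos: [0.5616, 0.0468, 0.1108]
tool_rot: [0.561, -0.56, 0.432, -0.431]
contact_force: [-2.2, 3.4, 2.6]
gripper_width: -0.003
t 9.3 tcp [0.5616 0.0468 0.1108] cradle mm [  0.5 134.1 110.8] F [-2.2  3.4  2.6] w -0.0
```

Contact is about 4 N, as expected. I'll keep pushing past centre.

```bash
python3 -m crank '[{"linear":[0.006,0,0],"dr":[0,0,0],"hand":-1},{"linear":[0.012,0,0],"dr":[0,0,0],"hand":-1},{"linear":[0.018,0,0],"dr":[0,0,0],"hand":-1},{"linear":[0.024,0,0],"dr":[0,0,0],"hand":-1},{"linear":[0.03,0,0],"dr":[0,0,0],"hand":-1},{"linear":[0.036,0,0],"dr":[0,0,0],"hand":-1},{"linear":[0.042,0,0],"dr":[0,0,0],"hand":-1},{"linear":[0.048,0,0],"dr":[0,0,0],"hand":-1},{"linear":[0.054,0,0],"dr":[0,0,0],"hand":-1},{"linear":[0.054,0,0],"dr":[0,0,0],"hand":-1}]'
python3 -c "
from h import *
st()"
```

```text
t: 10.13
eef_pos: [0.5754, -0.0085, 0.1101]
tool_rot: [-0.559, 0.56, -0.432, 0.433]
contact_force: [0.4, 0.1, 0.2]
gripper_width: -0.005
t 10.13 tcp [ 0.5754 -0.0085  0.1101] cradle mm [ -0.5  77.1 110.1] F [0.4 0.1 0.2] w -0.0
```

No force now, so the lever has snapped over. I'll retreat to +y, rise and look.

```bash
python3 -m crank '[{"linear":[-0.02,0,0],"dr":[0,0,0],"hand":-1},{"linear":[-0.05,-0.01,0],"dr":[0,0,0],"hand":-1},{"linear":[-0.08,-0.04,0],"dr":[0,0,0],"hand":-1},{"linear":[-0.11,-0.08,0],"dr":[0,0,0],"hand":-1},{"linear":[-0.14,-0.12,0],"dr":[0,0,0],"hand":-1},{"linear":[-0.15,-0.13,0],"dr":[0,0,0],"hand":-1},{"linear":[-0.15,-0.13,0],"dr":[0,0,0],"hand":-1},{"linear":[-0.15,-0.13,0],"dr":[0,0,0],"hand":-1}]'
python3 - <<'E'
from h import *
st()
a=np.zeros((400,800,3),np.uint8)
for k,c in enumerate(("top","scene")):
    i=bot.read_camera(c);x,y=(250,130) if c=="top" else (255,130)
    a[:,k*400:k*400+400]=cv2.resize(i[y:y+130,x:x+130],(400,400),interpolation=cv2.INTER_CUBIC)
    print(c,"pred closed tip",proj(c,W(POSE,(0,26,128))),"open",proj(c,W(POSE,(0,124,128))),"found",[(np.round(r["xy"],1),round(r["score"],2)) for r in bot.place_of(c,"lever_tip")])
cv2.imwrite("pics/s5.png",a)
E
```

```text
t: 10.8
eef_pos: [0.5373, 0.1407, 0.242]
tool_rot: [0.562, -0.56, 0.43, -0.432]
contact_force: [-0.4, -0.2, -0.2]
gripper_width: -0.001
t 10.8 tcp [0.5373 0.1407 0.242 ] cradle mm [  1.2 231.  242. ] F [-0.4 -0.2 -0.2] w -0.0
top pred closed tip [303.79298563 195.35261159] open [262.56706412 206.35877505] found [(array([304.1, 196.2]), 0.55)]
scene pred closed tip [328.16791583 180.23396515] open [356.51029415 162.42679543] found [(array([329. , 179.5]), 0.6)]
```

View pics/s5.png

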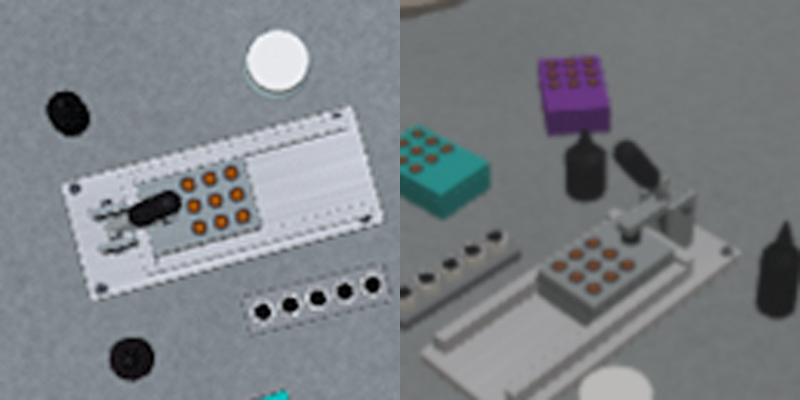

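The lever is closed, with its tip within about 1 px of the predicted closed position in both cameras. The pad rests on the home cassette, the bystanders stand where they were, and the robot is clear. Handing in.

```bash
python3 -c "
from h import *
st();print(bot.hand_in())"
```

```text
t 11.0 tcp [0.5365 0.137  0.2388] cradle mm [ -0.5 227.7 238.8] F [-0.2 -0.5  0.4] w 0.0
the job is handed in; nothing more can be done
None
```

I pushed the grey cassette along the cradle with the shut fingertips until it stopped against the end stop. I then flipped the lever from its +y side until it snapped over, and handed the job in at t = 11.0 s. `hand_in()` gives no verdict, so the result rests on the checks below.

- **Cassette home:** the tool stopped at cradle y ≈ -51 mm, which is where the home cassette should stop it. The force rose from about 3 N while sliding to about 12 N. The picture taken before the flip showed the cassette flush with the stop and the clamp still open.
- **Clamp closed:** the lever pushed back with about 4 N on first contact, then nothing once past centre. Afterwards the networks found the lever tip within 1 px of its predicted closed position in both cameras, and the picture showed the pad resting on the cassette. I could not read the joint angle itself.
- **Surroundings:** the cup rack, both ink bottles and the jar look unmoved and upright in the last pictures. The pen machine was outside those final crops; the arm never came down near it. The robot ended clear of everything, with wrist force near zero.

Two checks disagreed. My first automatic cradle fit failed on a numeric overflow, so I refitted it from corners I picked by hand. That second fit was off by up to 2.8 px in the scene camera, so I relied on contact for the exact positions.

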